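# Index the banding wheel to its next stop and lock it

### The job

This indexing banding wheel has been left standing loose between two of its stops. Push it gently anticlockwise (seen from above) by its upright post until it clicks into the very next stop and no further, then press the mushroom lock knob on the disc gently but fully down so that the wheel is locked there. Keep the pot upright in the middle of the disc, keep the tile lying on the disc, and do not disturb the things around the wheel.

Things in the scene. Friction and masses are not known exactly. Their poses are not given: they have to be found in the camera images.
- base: Round grey housing, 224 mm across, 57 mm high, fixed to the bench; origin on the wheel's axis at bench height, z up. Four stops, 90 degrees apart, are formed by a steel ring closed up inside it and clamped at an arbitrary angle: where they lie cannot be seen, only felt.
- disc (a joint): Angle of the disc (rad): 0 as it stands at the start, growing anticlockwise from above. The next stop lies anywhere from 0.3 to 1.1 rad on, the one after it 1.57 rad farther. Between stops it turns against light friction. About 0.2 rad before a stop a spring ball starts up a bump; past its top, about 0.1 rad before the stop, the disc springs on into the stop by itself and centres there.
- disc_center (a point): Centre of the disc's upper face, on the wheel's axis, 70 mm above the bench. Aluminium disc, 260 mm across, 10 mm thick. z up. More than 30 N of push on the disc or anything mounted on it damages the mechanism.
- post_top (a point): Centre of the top of the push post: upright steel pin 18 mm across, 45 mm high on the disc (top 115 mm above the bench), 108 mm from the axis; turns with the disc. Push here: 1 to 2 N between stops, rising to 6 to 14 N up the bump, then falling to about nothing as the disc springs into the stop; pushed on, it rises again, and 6 to 14 N force it out over the far bump.
- lock_top (a point): Centre of the top of the lock knob: a mushroom knob 32 mm across standing up from the disc, 95 mm from the wheel's axis, a quarter turn clockwise of the push post seen from above; its top is 108 mm above the bench when up, 96 mm when fully down. Turns with the disc.
- lock (a joint): How far the lock knob is pressed down (m): 0 up, 0.012 fully home against its end. It moves down under 4 to 6 N and stays where it is left. With the wheel in a stop (within 0.02 rad) it goes all the way; anywhere else its pin meets the ring after about 0.004.
- pot: Cream thrown pot, about 90 mm across and 70 mm high, standing loose in the middle of the disc; origin at the centre of its underside.
- test_tile: Small fired clay tile 34 x 24 x 6 mm lying loose on the disc between 75 and 95 mm from the axis, on the side away from the lock knob and post; origin under its centre.
- tumbler: Grey stoneware tumbler, 74 mm across, 100 mm high; to be left alone. Origin under its centre.
- slip_jar: Closed jar, 68 mm across, 85 mm high; to be left alone. Origin under its centre.
- rib: Flat wooden throwing rib 110 x 50 x 8 mm; to be left alone. Origin under its centre.
- brush: Wooden brush about 190 mm long; to be left alone.
- loop_tool: Trimming tool, wooden handle with a steel loop, 165 mm long; to be left alone.
- small_bowl: Clay bowl 120 mm across, 50 mm high; to be left alone. Origin under its centre.
Things that resemble listed ones, but are neither listed nor needed, are in the scene too. What is shaped like the pot but purple is not meant.

How it is judged:
By the outcome, as a careful person would: the job done as asked, in the order asked, and still so for the second after the job is handed in, with the robot touching nothing.
It also fails if it takes over 67 s, if anything falls off the work surface, if the arm or the gripper's body presses on something with over 40 N, if the wrist force passes 120 N, or if a joint passes its speed limit or range.

### The arm

A 6-joint arm with a two-finger parallel gripper is mounted at the origin on the work surface. World frame = base frame: x ahead of the robot, y to its left, z up, the work surface at z = 0. Lengths are in mm, angles in rad, forces in N, time in s.
With the tool pointing down it reaches from about 275 to 850 mm from the base axis. Payload 19 kg.
Tool frame: the origin (TCP) lies midway between the tips of the shut fingers; the grasp point (between the pads) lies 19 mm behind it; y points along the fingers, x is the direction in which the jaws open and shut, and the axes are right-handed (so a half turn about y gives the same grasp; the last joint's range is limited). The gripper opens to 85 mm and grips with 20 to 120 N. Pads are 22 mm wide; open, the fingers measure 114 mm over their backs; the gripper's body (76 mm by 85 mm) begins 54 mm behind the grasp point. The pads swing forward as they close: fully open they stand 13 mm farther back than shut.
Start: joints at [-1.269, 0.15, 1.437, -0, 1.554, -0.134], TCP at [242.699, -521.236, 231.267] pointing down, gripper open.
Joint ranges: [-2.8, 2.8], [-0.68, 2.1], [0.12, 2.68], [-1.39, 4.53], [0.16, 2.79], [-2.81, 2.81]. Speed limits (rad/s): [1.89, 1.89, 2.22, 3.01, 3.01, 3.01].

### API

Orientations are given as [roll, pitch, yaw] about the fixed x, y, z axes, in that order (R = Rz(yaw) Ry(pitch) Rx(roll)).
In Python, from plant import env gives the robot as it stands. Calls block until the motion is done:
- env.move_ptp(position, orientation): joint-space move of the TCP to a pose.
- env.move_l(position, rot=None, v=150, stop_force=None): straight line of the TCP; rot=None keeps the orientation; v is the mean speed in mm/s. With stop_force (N) it stops when the force on the tool has changed by that much, and returns True; else False.
- env.move_joints(angles): joint-space move.
- env.command_gripper(opening, squeeze=None): opening from 0.0 (shut) to 1.0 (fully open); squeeze is the grip in N (None keeps the last); returns when the fingers have stopped.
- env.dwell(seconds).
- env.solve_ik(position, orientation): joint angles nearest the present ones, or None.
- env.state(): the state.
- env.get_image(name): name is "side" or "top" or "wrist"; returns the picture (400x640x3 uint8, red, green, blue); there is no depth.
- env.camera_info(name): a dict with "fov_y" (degrees; the focal length in pixels is half the picture's height over the tangent of half this angle, whatever the lens; pixels are square), "cx", "cy" (the principal point, pixels), "R" (3x3) and "t" (3): a world point X has camera coordinates R X + t; the wrist camera has in their place "tool_from_camera" (4x4, takes a point from camera to tool coordinates, whose origin is the TCP and whose axes are the tool frame's). Camera axes: x right, y down, z forward; pixel columns grow to the right and rows downward; lengths in mm; the calibration is good to about 2 mm. A picture is of the moment at which its call begins: read the wrist's pose just before it. camera_info takes no time and is no camera call.
A pose or a line that the arm cannot do raises env.IKError and nothing moves.
- env.hand_in(): hands the job in, once; it reports no verdict.
The state is a dict: "time_s": time; "joint_pos": joint angles; "qd": joint speeds; "tau": joint torques, N m; "eef_pos": TCP position; "eef_rot": TCP orientation; "contact_force": force on the tool from outside, world axes, zero at the start; "ft_torque": the same for the moment, N m; "opening": opening from 0.0 (shut) to 1.0 (fully open).
Only numpy, scipy, OpenCV 4.12 (cv2) and the standard library are available. Lean on these libraries where they do the work, as an engineer would, in place of code of your own. Each camera call takes 0.05 s, during which the arm holds its last target. There are 200 camera calls.

## Working session

There is one attempt and no reset: what is moved stays moved. The work goes in short steps, each a Python script; the robot and the scene stay as the last script left them, time stands still between calls to the robot, and variables do not carry over. Pictures are saved under pics/ and viewed, about 8 in all and at most 12, crops included, and the job is handed in when it is done.

```bash
ls; mkdir -p pics; python3 - <<'E'
from plant import env
import cv2
for n in ["top","side"]:
    cv2.imwrite(f"pics/{n}0.png",env.get_image(n)[:,:,::-1]); print(n,env.camera_info(n))
print(env.camera_info("wrist")); print(env.state())
E
```

```text
pics
top {'fov_y': 52.68314260232201, 'cx': 320.61907789483257, 'cy': 204.36912950975713, 'R': array([[-0.00721295, -0.99994091,  0.0081337 ],
       [-0.99175452,  0.00611267, -0.12800627],
       [ 0.12794899, -0.00898994, -0.99174001]]), 't': array([ -18.03772185,  541.91566092, 1113.79551843])}
side {'fov_y': 49.443015261641676, 'cx': 319.4450047604619, 'cy': 200.30123878275418, 'R': array([[ 0.98850898, -0.15115695,  0.0012568 ],
       [-0.10230328, -0.67509915, -0.73059919],
       [ 0.11128361,  0.72207529, -0.68280542]]), 't': array([-505.96069157,  119.59535263, 1444.56639414])}
{'fov_y': 63.653696527061946, 'cx': 319.4791069552066, 'cy': 191.77265924240123, 'tool_from_camera': array([[ 9.99999357e-01, -2.26714273e-04, -1.11076808e-03,
        -9.80080436e-01],
       [ 1.00848627e-03, -2.69656966e-01,  9.62955920e-01,
        -1.41872035e+02],
       [-5.17842203e-04, -9.62956421e-01, -2.69656564e-01,
         6.68241360e+01],
       [ 0.00000000e+00,  0.00000000e+00,  0.00000000e+00,
         1.00000000e+00]])}
{'time_s': 0.1, 'joint_pos': array([-1.26898623e+00,  1.50926027e-01,  1.43792733e+00, -1.15330187e-06,
        1.55378249e+00, -1.33993830e-01]), 'qd': array([ 0.00052431, -0.001591  , -0.00233084,  0.00016728,  0.00095219,
        0.00088031]), 'tau': array([ 5.88323688e-03, -7.14377475e+01, -5.71794069e+01, -2.82472183e-04,
        7.09609565e-03,  1.64275004e-06]), 'eef_pos': array([ 242.65347606, -521.06458487,  230.76123859]), 'eef_rot': array([-1.57065811e+00,  1.03399179e-03, -1.13499231e+00]), 'contact_force': array([ 0.31212032, -0.30161616, -0.28538389]), 'ft_torque': array([-0.01470675,  0.00131417, -0.04221756]), 'opening': 1.0046394552408306}
```

View pics/top0.png

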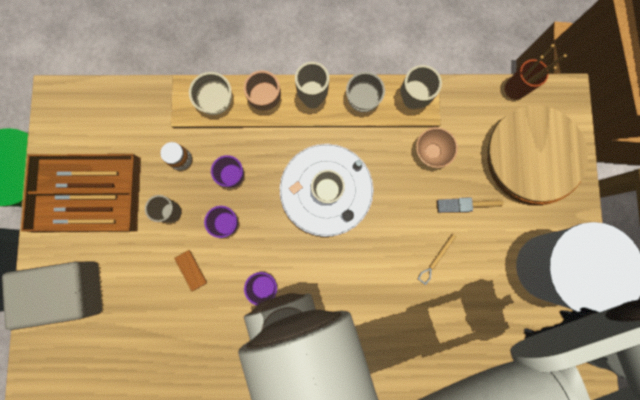

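View pics/side0.png

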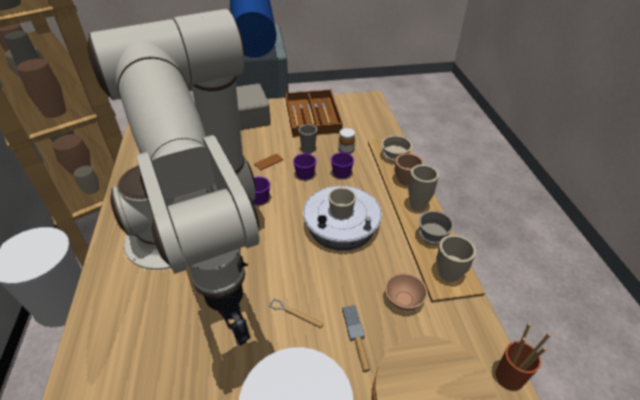

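The top view shows the disc at about (326,190), the post at (358,166), the lock knob at (348,215), the tile at (295,187) and the pot at (326,187). The side view agrees with this.

```bash
cat > h.py <<'E'
from plant import env
import numpy as np, cv2
def ray(n,u,v,z,T=None):
    c=env.camera_info(n); f=200/np.tan(np.radians(c["fov_y"]/2))
    d=np.array([(u-c["cx"])/f,(v-c["cy"])/f,1])
    if T is None: R=c["R"].T; o=-R@c["t"]
    else: R=T[:3,:3]; o=T[:3,3]
    w=R@d; return o+w*(z-o[2])/w[2]
def Rt(rpy):
    from scipy.spatial.transform import Rotation as Q
    return Q.from_euler("xyz",rpy).as_matrix()
def wristT(s):
    T=np.eye(4);T[:3,:3]=Rt(s["eef_rot"]);T[:3,3]=s["eef_pos"]
    return T@env.camera_info("wrist")["tool_from_camera"]
def project(n,X):
    c=env.camera_info(n); f=200/np.tan(np.radians(c["fov_y"]/2)); p=c["R"]@X+c["t"]
    return np.array([c["cx"],c["cy"]])+f*p[:2]/p[2]
E
python3 - <<'E'
from h import *
im=cv2.imread("pics/top0.png"); hsv=cv2.cvtColor(im,cv2.COLOR_BGR2HSV)
roi=np.zeros(im.shape[:2],np.uint8); roi[135:245,270:385]=1
m=((hsv[...,1]<45)&(hsv[...,2]>120)&(roi>0)).astype(np.uint8)
cs=max(cv2.findContours(m,0,2)[0],key=cv2.contourArea); e=cv2.fitEllipse(cv2.convexHull(cs)); print(e)
c=ray("top",*e[0],70); print("centre",c, "edge",ray("top",e[0][0]+e[1][0]/2,e[0][1],70))
for nm,uv,z in [("post",(358,165),115),("lock",(348,215),108),("tile",(295,187),76),("pot",(327,184),140)]:
    p=ray("top",*uv,z); d=p-c; print(nm,p.round(1),np.hypot(*d[:2]).round(1),np.degrees(np.arctan2(d[1],d[0])).round(1))
cr=cv2.resize(im[130:250,255:400],None,fx=5,fy=5,interpolation=cv2.INTER_CUBIC); cv2.imwrite("pics/c1.png",cr)
E
```

```text
((325.8833923339844, 189.84671020507812), (92.006103515625, 92.95359802246094), 83.62508392333984)
centre [577.71470257 -36.21613808  70.        ] edge [ 576.96674725 -163.74912964   70.        ]
post [ 637.2 -121.9  115. ] 104.3 -55.2
lock [503.5 -93.5 108. ] 93.8 -142.4
tile [585.2  48.9  76. ] 85.5 85.0
pot [581.5 -37.7 140. ] 4.1 -21.1
```

View pics/c1.png

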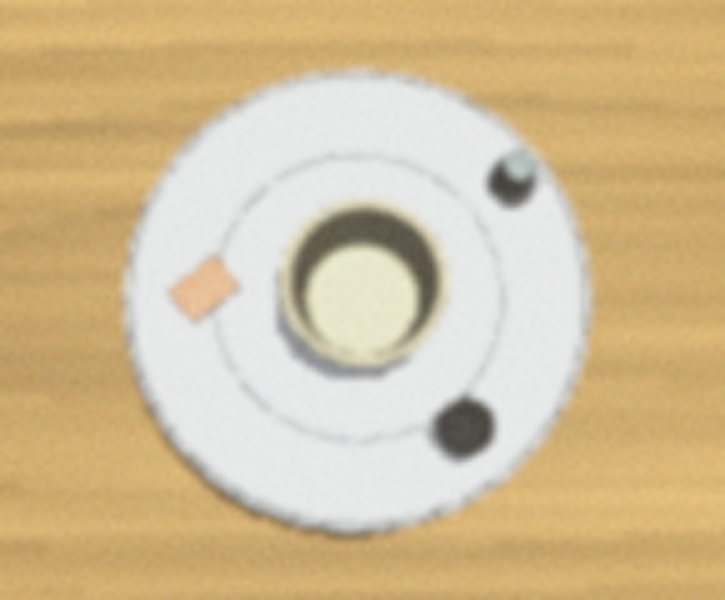

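The crop confirms the layout: post top at about (358.6,163) and lock at (348,215), so the post stands at about -53° and the lock at about -142°. I'll move in with shut fingers behind the post.

```bash
cat >> h.py <<'E'
C=np.array([577.7,-36.2])
def pose(th,off,r=107,z=88,down=0):
    c,s=np.cos(th),np.sin(th)
    p=C+np.array([c*r+s*off, s*r-c*off])
    return [p[0],p[1],z],[-np.pi/2,0,th+np.pi/2]
E
python3 - <<'E'
from h import *
th0=np.radians(-52.6)
for t in np.linspace(th0,th0+1.2,4):
    print(env.solve_ik(*pose(t,24)))
env.command_gripper(0.0,30)
p,o=pose(th0,36,z=200); env.move_ptp(p,o)
s=env.state();print(s["time_s"],s["eef_pos"],s["eef_rot"],s["contact_force"],s["joint_pos"])
T=wristT(s); cv2.imwrite("pics/w1.png",env.get_image("wrist")[:,:,::-1]); np.save("T1.npy",T)
E
```

```text
[-0.33500528  0.36197598  1.4692709   0.          1.31034577 -0.98775842]
[-0.28074383  0.41981386  1.3888691   0.          1.33290969 -1.33349697]
[-2.18591150e-01  4.53425784e-01  1.34080996e+00 -4.44089210e-16
  1.34735691e+00 -1.67134429e+00]
[-1.54773183e-01  4.58950125e-01  1.33281996e+00 -4.44089210e-16
  1.34982257e+00 -2.00752632e+00]
2.7833 [ 613.83401316 -144.04392564  200.06953108] [-1.57100680e+00  1.26042744e-04  6.50890834e-01] [ 0.33786303 -0.72467323 -0.16147787] [-3.52488886e-01  2.77389428e-01  1.34742582e+00 -2.19732691e-04
  1.51666766e+00 -1.00336786e+00]
```

View pics/w1.png

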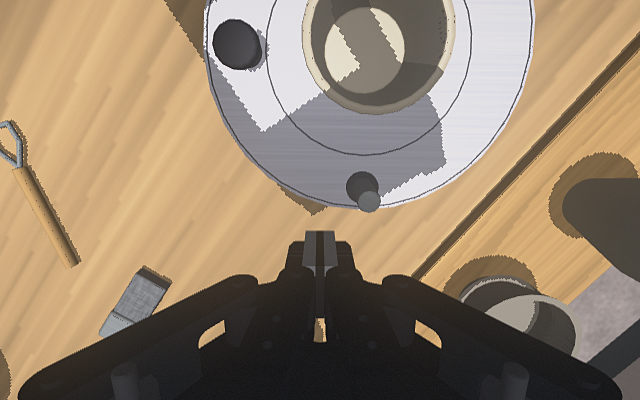

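The wrist view shows the post top at (369,202), the lock knob at (238,44), and shut fingertips at about (320,235), behind the post.

```bash
python3 - <<'E'
from h import *
T=np.load("T1.npy")
for n,u,v,z in [("post",369,202,115),("lock",235,43,108)]:
    p=ray("wrist",u,v,z,T); d=p[:2]-C; print(n,p,np.hypot(*d),np.degrees(np.arctan2(d[1],d[0])))
th0=np.radians(-52.6)
p,o=pose(th0,40); env.move_l([p[0],p[1],130],rot=o,v=150); env.move_l(p,rot=o,v=80)
s=env.state();print(s["time_s"],s["contact_force"])
p,o=pose(th0,37); env.move_l(p,rot=o,v=20); s=env.state();print(s["time_s"],s["contact_force"],s["eef_pos"]-p)
for k in range(4):
    th=th0+0.01*(k+1);p,o=pose(th,37); env.move_l(p,rot=o,v=20); s=env.state();print(s["time_s"],s["contact_force"],s["eef_pos"]-p)
E
```

```text
post [ 642.89421449 -123.93317091  115.        ] 109.30413936078149 -53.38408788069044
lock [502.92850637 -93.45018413 108.        ] 94.17196951607991 -142.5598538989121
4.125 [ 0.00096333 -0.48650132  0.17551141]
4.425 [-0.75681488  0.30955037 -0.54430914] [0.23897676 0.04894902 0.34145171]
4.675 [-0.419259    0.36160587 -0.0526498 ] [0.08159657 0.01908356 0.07293409]
4.925 [ 0.25323864 -0.54819306 -0.47550151] [ 0.03146102  0.02601058 -0.03775071]
5.175 [-0.78987613 -0.55457116 -0.5507184 ] [ 0.0231221   0.00067173 -0.02128297]
5.425 [-0.47951192 -0.56735226 -0.66317073] [ 0.04530799  0.02655714 -0.00559661]
```

```bash
python3 - <<'E'
from h import *
th0=np.radians(-52.6); th=th0+0.04; peak=0; log=[]; why="limit"
while th<th0+1.35:
    th+=0.015 if peak<3.5 else 0.008
    p,o=pose(th,37); env.move_l(p,rot=o,v=20)
    s=env.state(); f=s["contact_force"]; F=f[0]*np.sin(th)-f[1]*np.cos(th)
    log.append((round(th-th0,3),round(F,1))); peak=max(peak,F)
    if F>18: why="high"; break
    if peak>4.5 and F<min(2.2,0.4*peak): why="drop"; break
p,o=pose(th-0.06,37); env.move_l(p,rot=o,v=40)
s=env.state(); print(why,s["time_s"],peak,th-th0); print(log)
cv2.imwrite("pics/w2.png",env.get_image("wrist")[:,:,::-1]); np.save("T2.npy",wristT(s))
E
```

```text
drop 18.7417 10.053525179385469 0.7570000000000007
[(np.float64(0.055), np.float64(-0.3)), (np.float64(0.07), np.float64(-1.0)), (np.float64(0.085), np.float64(0.6)), (np.float64(0.1), np.float64(0.2)), (np.float64(0.115), np.float64(-0.4)), (np.float64(0.13), np.float64(0.2)), (np.float64(0.145), np.float64(1.6)), (np.float64(0.16), np.float64(0.4)), (np.float64(0.175), np.float64(-0.5)), (np.float64(0.19), np.float64(0.6)), (np.float64(0.205), np.float64(-0.3)), (np.float64(0.22), np.float64(-0.3)), (np.float64(0.235), np.float64(0.3)), (np.float64(0.25), np.float64(0.3)), (np.float64(0.265), np.float64(-0.2)), (np.float64(0.28), np.float64(0.7)), (np.float64(0.295), np.float64(0.4)), (np.float64(0.31), np.float64(1.2)), (np.float64(0.325), np.float64(0.5)), (np.float64(0.34), np.float64(0.7)), (np.float64(0.355), np.float64(0.2)), (np.float64(0.37), np.float64(-0.9)), (np.float64(0.385), np.float64(-0.1)), (np.float64(0.4), np.float64(-0.1)), (np.float64(0.415), np.float64(0.4)), (np.float64(0.43), np.float64(0.3)), (np.float64(0.445), np.float64(-0.4)), (np.float64(0.46), np.floa
[... 220 characters left out ...]
.float64(0.3)), (np.float64(0.565), np.float64(-0.7)), (np.float64(0.58), np.float64(-0.3)), (np.float64(0.595), np.float64(0.6)), (np.float64(0.61), np.float64(0.2)), (np.float64(0.625), np.float64(0.0)), (np.float64(0.64), np.float64(-0.2)), (np.float64(0.655), np.float64(-0.4)), (np.float64(0.67), np.float64(2.0)), (np.float64(0.685), np.float64(5.3)), (np.float64(0.693), np.float64(7.1)), (np.float64(0.701), np.float64(10.1)), (np.float64(0.709), np.float64(8.9)), (np.float64(0.717), np.float64(7.1)), (np.float64(0.725), np.float64(5.8)), (np.float64(0.733), np.float64(4.6)), (np.float64(0.741), np.float64(4.3)), (np.float64(0.749), np.float64(5.2)), (np.float64(0.757), np.float64(2.1))]
```

View pics/w2.png

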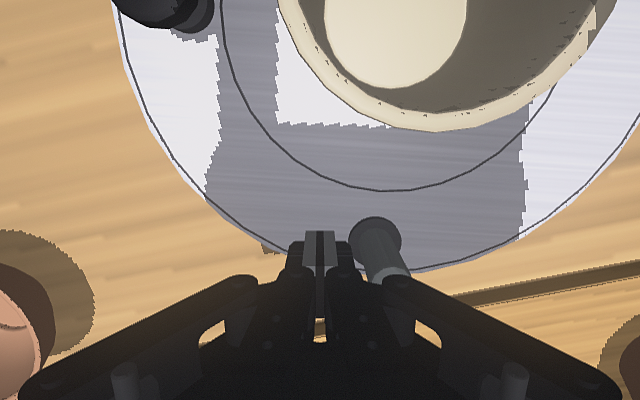

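The wrist view shows the post's foot at about (375,238), with its top hidden by the gripper link. That view can't settle the disc angle, so I'll use the top camera.

```bash
python3 - <<'E'
from h import *
im=env.get_image("top")[:,:,::-1]; cv2.imwrite("pics/top2.png",im)
cv2.imwrite("pics/c2.png",cv2.resize(im[130:250,255:400],None,fx=5,fy=5,interpolation=cv2.INTER_CUBIC))
E
```

```text
(no output)
```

View pics/c2.png

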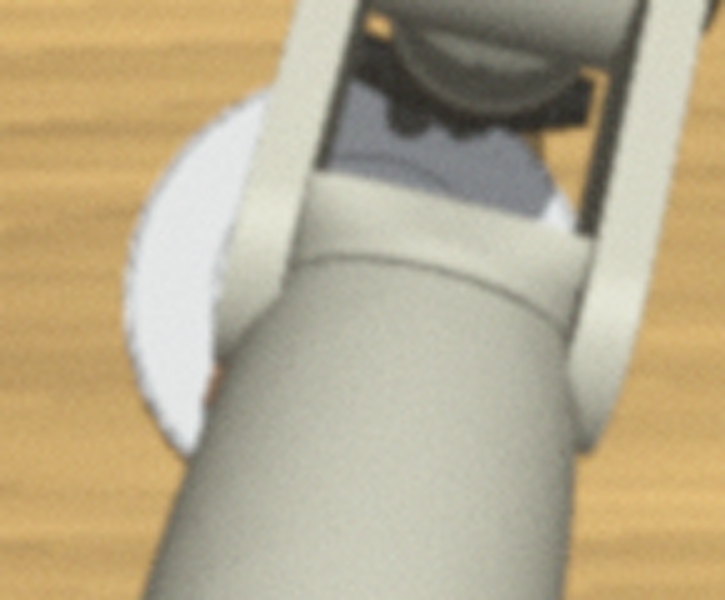

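The arm hides the wheel from the top camera. I'll lift straight up and look with the wrist camera.

```bash
python3 - <<'E'
from h import *
p=env.state()["eef_pos"]; env.move_l([p[0],p[1],190],v=150)
s=env.state(); print(s["time_s"],s["eef_rot"])
cv2.imwrite("pics/w3.png",env.get_image("wrist")[:,:,::-1]); np.save("T3.npy",wristT(s))
E
```

```text
19.675 [-1.56932090e+00 -7.16276855e-05  1.34984593e+00]
```

View pics/w3.png

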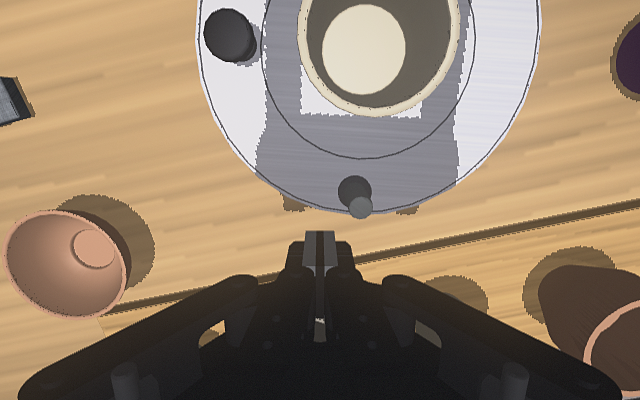

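```bash
python3 - <<'E'
from h import *
T=np.load("T3.npy")
for n,u,v,z in [("post",360.5,208,115),("lock",229,34,108)]:
    p=ray("wrist",u,v,z,T); d=p[:2]-C; print(n,p,np.hypot(*d),np.degrees(np.arctan2(d[1],d[0])))
E
```

```text
post [682.04983881 -67.61044551 115.        ] 108.974790416715 -16.75237066102691
lock [ 552.5452277  -126.66772297  108.        ] 93.89979483003755 -105.53872035180527
```

The post is at -16.8° and the lock at -105.5°, so the disc has turned about 0.64 rad and is still where the finger left it. It has climbed the bump but not sprung on. I'll go back and push the last few mm, watching the force.

```bash
python3 - <<'E'
from h import *
th0=np.radians(-52.6); th=th0+0.697; log=[]; why="limit"
p,o=pose(th,37); env.move_l(p,rot=o,v=120)
th=th0+0.74;p,o=pose(th,37); env.move_l(p,rot=o,v=20)
def F():
    a=[]
    for _ in range(3):
        f=env.state()["contact_force"]; a.append(f[0]*np.sin(th)-f[1]*np.cos(th)); env.dwell(0.02)
    return np.mean(a)
b=F(); print("base",b); pk=0; low=0
while th<th0+0.825:
    th+=0.007; p,o=pose(th,37); env.move_l(p,rot=o,v=20)
    f=F(); log.append((round(float(th-th0),3),round(float(f),1))); pk=max(pk,f)
    if f>15: why="high";break
    low=low+1 if f<0.8 else 0
    if th-th0>0.765 and low>=2: why="free";break
p,o=pose(th-0.06,37); env.move_l(p,rot=o,v=40); env.move_l([p[0],p[1],190],v=150)
s=env.state(); print(why,s["time_s"],log)
cv2.imwrite("pics/w4.png",env.get_image("wrist")[:,:,::-1]); np.save("T4.npy",wristT(s))
E
```

```text
base -0.2049138340767586
free 25.9167 [(0.747, -0.1), (0.754, -0.2), (0.761, 3.1), (0.768, 4.0), (0.775, 1.9), (0.782, 1.6), (0.789, 1.8), (0.796, 0.5), (0.803, 1.7), (0.81, 1.2), (0.817, 0.0), (0.824, 0.6)]
```

View pics/w4.png

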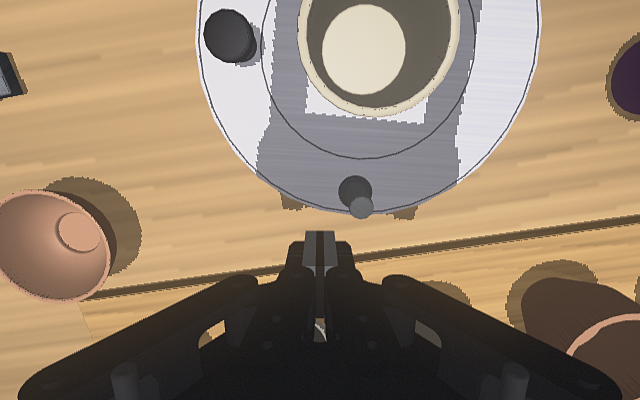

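The wrist view shows the post top at (361,208), the same spot relative to the tool. The disc is still against the finger at about 0.71 rad, so it sits at the crest of the bump, held by friction. I'll push on in small steps and watch the post's right edge in the wrist camera for the jump away from the finger.

```bash
python3 - <<'E'
from h import *
def edge():
    g=cv2.cvtColor(env.get_image("wrist"),cv2.COLOR_RGB2GRAY)[228:246].mean(0)
    d=np.where(g[345:520]<95)[0]
    # right end of first dark run group
    return 345+int(d.max()) if len(d) else -1
g=cv2.imread("pics/w2.png",0)[228:246].mean(0); print("w2 profile",g[340:520:6].round().astype(int))
th0=np.radians(-52.6); th=th0+0.764; log=[]; why="limit"
p,o=pose(th,37); env.move_l(p,rot=o,v=150)
th=th0+0.812;p,o=pose(th,37); env.move_l(p,rot=o,v=20)
e0=None
while th<th0+0.93:
    th+=0.008; p,o=pose(th,37); env.move_l(p,rot=o,v=20)
    a=[]
    for _ in range(2):
        f=env.state()["contact_force"]; a.append(f[0]*np.sin(th)-f[1]*np.cos(th)); env.dwell(0.02)
    f=np.mean(a); e=edge(); log.append((round(float(th-th0),3),round(float(f),1),e))
    if th-th0>0.835: e0=e if e0 is None else min(e0,e)
    if f>14: why="high";break
    if e0 is not None and e>e0+8: why="sprung";break
s=env.state(); print(why,s["time_s"],log)
cv2.imwrite("pics/w5.png",env.get_image("wrist")[:,:,::-1])
E
```

```text
w2 profile [109 115  59  61  65  67  68  66  66  63  88 135 135 135 135 135 135 135
 135 135 135 135 135 135 135 135 131 128 130 136]
limit 32.225 [(0.82, -0.2, 389), (0.828, 1.0, 388), (0.836, -0.3, 388), (0.844, -0.5, 389), (0.852, -0.2, 389), (0.86, -0.3, 389), (0.868, 1.3, 388), (0.876, 5.0, 388), (0.884, 6.2, 388), (0.892, 9.0, 388), (0.9, 12.2, 387), (0.908, 10.3, 387), (0.916, 9.1, 388), (0.924, 6.9, 388), (0.932, 3.1, 388)]
```

The edge never jumped, but the force went flat at 0.80–0.865 and then rose again. That pattern is the far bump, 0.2 rad after the first. I must not push on. I'll back off now and measure where the disc settles.

```bash
python3 - <<'E'
from h import *
th0=np.radians(-52.6); th=th0+0.86
p,o=pose(th,40); env.move_l(p,rot=o,v=50); 
cv2.imwrite("pics/w6a.png",env.get_image("wrist")[:,:,::-1])
env.move_l([p[0],p[1],190],v=150)
s=env.state(); print(s["time_s"])
cv2.imwrite("pics/w6.png",env.get_image("wrist")[:,:,::-1]); np.save("T6.npy",wristT(s))
for k,pts in [(4,[(361,207.5,115),(229,35,108)])]:
    for u,v,z in pts:
        q=ray("wrist",u,v,z,np.load(f"T{k}.npy"))[:2]-C; print(k,np.hypot(*q),np.degrees(np.arctan2(q[1],q[0])))
E
```

```text
33.5333
4 108.5423013805664 -12.798590026347556
4 94.00943471179896 -101.36245014984272
```

View pics/w6.png

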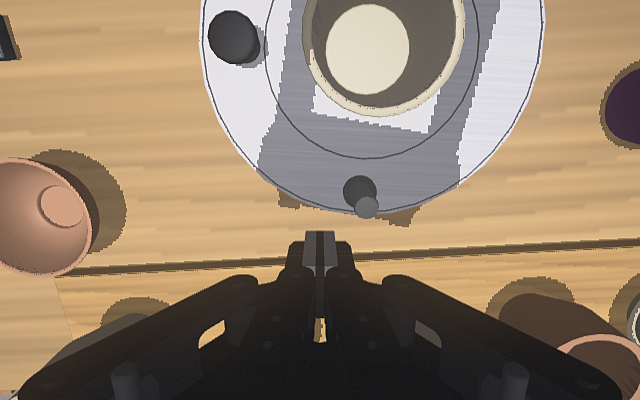

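```bash
python3 - <<'E'
from h import *
for u,v,z,a0 in [(366.5,207.5,115,-53.38),(232.5,36.5,108,-142.56)]:
    q=ray("wrist",u,v,z,np.load("T6.npy"))[:2]-C; a=np.degrees(np.arctan2(q[1],q[0])); print(np.hypot(*q),a,np.radians(a-a0))
E
```

```text
108.52156889273621 -6.713020819095248 0.8144924386664344
94.59224006795185 -95.29990949049653 0.8248441841813601
```

Disc angle now is about 0.82 rad, and it has neither sprung back nor jumped forward. Between 0.70 and 0.745 it moved with no centring force at all. Before deciding what the first resistance was, I'll check numerically whether the gripper touched a neighbour.

```bash
python3 - <<'E'
from h import *
a=cv2.imread("pics/top0.png",0); bc=env.get_image("top")[:,:,::-1]; cv2.imwrite("pics/top6.png",bc); b=cv2.cvtColor(bc,cv2.COLOR_BGR2GRAY)
for n,(u,v,r) in dict(c1=(211,94,24),c2=(262,92,20),c3=(312,84,20),c4=(364,94,20),c5=(421,87,22),bowl=(436,148,22),brush=(468,205,25),jar=(175,156,18),tumb=(162,209,20),p1=(227,171,20),p2=(221,221,20),rib=(190,270,22),loop=(436,258,24)).items():
    t=a[v-r:v+r,u-r:u+r]; w=b[v-r-12:v+r+12,u-r-12:u+r+12]
    m=cv2.matchTemplate(w,t,cv2.TM_CCOEFF_NORMED); _,q,_,l=cv2.minMaxLoc(m); print(n,round(q,3),l[0]-12,l[1]-12)
s=env.state();print(s["time_s"],s["contact_force"])
# post gap in the low picture after backing off (w6a) and w5
for k in ("w2","w5","w6a"):
    g=cv2.imread(f"pics/{k}.png",0)[228:246].mean(0); d=np.where(g[345:520]<95)[0]; print(k,345+d.max())
E
```

```text
c1 0.998 0 0
c2 0.998 0 0
c3 0.37 -1 0
c4 0.294 12 -12
c5 0.887 1 0
bowl 0.996 0 0
brush 0.99 0 0
jar 0.999 0 0
tumb 0.998 0 0
p1 0.998 0 0
p2 0.998 0 0
rib 0.996 0 0
loop 0.98 0 0
33.6333 [0.45323473 0.25559597 0.94384395]
w2 400
w5 388
w6a 408
```

The neighbours that can be seen have not moved, though cups c3 and c4 are hidden behind the arm. Two readings remain: 0.745 was the stop, or the first peak was only a tight spot. A short, gentle clockwise test from the other side of the post should tell: a real stop at 0.745 must resist backing out towards 0.69.

```bash
python3 - <<'E'
from h import *
th0=np.radians(-52.6); th=th0+0.735; log=[]
p,o=pose(th,-37,z=150); env.move_l(p,rot=o,v=170); p[2]=88; env.move_l(p,rot=o,v=120)
while th>th0+0.575:
    th-=0.013; p,o=pose(th,-37); env.move_l(p,rot=o,v=50)
    a=[]
    for _ in range(2):
        f=env.state()["contact_force"]; a.append([-(f[0]*np.sin(th)-f[1]*np.cos(th)), f[0]*np.cos(th)+f[1]*np.sin(th), f[2]]); env.dwell(0.01)
    m=np.mean(a,0); log.append((round(float(th-th0+.118),3),*m.round(1).tolist()))
    if m[0]>6: break
s=env.state(); print(s["time_s"]); print(*log,sep="\n")
cv2.imwrite("pics/w7.png",env.get_image("wrist")[:,:,::-1])
E
```

```text
38.0917
(0.84, -1.1, 0.0, -0.1)
(0.827, -0.3, -0.6, 0.3)
(0.814, -0.3, -0.3, 0.1)
(0.801, -0.2, 0.0, -0.5)
(0.788, -0.1, -0.5, -0.6)
(0.775, 0.2, -0.7, 0.8)
(0.762, -0.1, -0.1, 0.6)
(0.749, 0.9, 0.1, 0.1)
(0.736, -0.2, 0.7, 0.2)
(0.723, 0.7, -0.2, -0.3)
(0.71, 4.3, -0.9, -0.5)
(0.697, 8.4, -1.8, 1.0)
```

The resistance rises again at 0.71 going backwards (4.3 N, then 8.4 N) and at 0.755 going forwards. So a stop does lie at about 0.735 rad. I'll release and look from beside the lock to see whether the disc centres there.

```bash
python3 - <<'E'
from h import *
th0=np.radians(-52.6)
p,o=pose(th0+0.64,-37); env.move_l(p,rot=o,v=60); env.move_l([p[0],p[1],185],v=170)
p,o=pose(np.radians(-100.4),0,r=130,z=190); env.move_ptp(p,o)
s=env.state(); print(s["time_s"])
cv2.imwrite("pics/w8.png",env.get_image("wrist")[:,:,::-1]); np.save("T8.npy",wristT(s))
E
```

```text
40.275
```

View pics/w8.png

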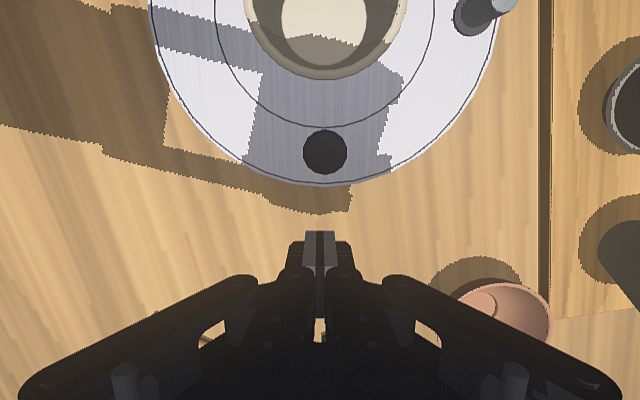

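```bash
python3 - <<'E'
from h import *
T=np.load("T8.npy")
for u,v,z,a0 in [(504,4,115,-53.38),(325,152,108,-142.56)]:
    q=ray("wrist",u,v,z,T); print(q); q=q[:2]-C; a=np.degrees(np.arctan2(q[1],q[0])); print(np.hypot(*q),a,np.radians(a-a0))
# disc ring ellipse centre as check of C: white disc + pot
E
```

```text
[683.55011859 -60.52816677 115.        ]
108.60988584921601 -12.943839229732868 0.705744142306928
[ 562.39799679 -130.04352169  108.        ]
95.08289995910475 -99.26107142229029 0.7557088662669
```

The lock top is at (325,152), near the picture's centre, which gives 0.756 rad. The post is cut off by the border at (504,4) and gives 0.706. The mean of about 0.73 matches the felt centre of 0.735. I'll press the knob gently with a force stop.

```bash
python3 - <<'E'
from h import *
x,y=562,-129.5
env.move_l([x,y,160],v=150); env.move_l([x,y,114],v=80); s=env.state(); print(s["time_s"],s["contact_force"],s["eef_pos"])
for z in (106,103,100,97,93):
    hit=env.move_l([x,y,z],v=12,stop_force=13); s=env.state(); print(z,hit,s["time_s"],s["contact_force"].round(1),s["eef_pos"].round(1))
    if hit or abs(s["contact_force"][2])>11: break
E
```

```text
41.5083 [-0.08941011  0.84065902 -0.20594401] [ 562.14235912 -129.59830014  114.21996717]
106 False 42.325 [1.4 0.6 0.8] [ 562.  -129.5  106. ]
103 False 42.725 [-0.3  0.3  0.7] [ 561.9 -129.4  102.8]
100 False 43.125 [-0.   0.3  0.6] [ 561.9 -129.5   99.8]
97 False 43.525 [ 0.4  0.2 -0.7] [ 561.9 -129.5   96.8]
93 True 43.7833 [-1.6 -0.3  7.7] [ 562.2 -129.6   95.9]
```

The knob went past the 4 mm point and came up hard at z = 95.9, which is fully home. One more small confirming press, then lift clear and look.

```bash
python3 - <<'E'
from h import *
x,y=562,-129.5
hit=env.move_l([x,y,94.5],v=8,stop_force=9); s=env.state(); print(hit,s["time_s"],s["contact_force"].round(1),s["eef_pos"].round(2))
env.move_l([x,y,190],v=100)
p,o=pose(np.radians(-100.4),0,r=130,z=190); env.move_l(p,rot=o,v=100)
s=env.state(); print(s["time_s"],s["contact_force"]); T=wristT(s); np.save("T9.npy",T)
im=env.get_image("wrist")[:,:,::-1]; cv2.imwrite("pics/w9.png",im)
def blob(im):
    g=cv2.cvtColor(im,cv2.COLOR_BGR2GRAY)[100:215,270:390]; m=(g<70).astype(np.uint8)
    n,_,st,ce=cv2.connectedComponentsWithStats(m); k=1+np.argmax(st[1:,4]); return st[k],ce[k]+[270,100]
for k in (8,9):
    st,ce=blob(cv2.imread(f"pics/w{k}.png")); TT=np.load(f"T{k}.npy")
    for z in (108,96):
        q=ray("wrist",*ce,z,TT)[:2]-C; print(k,st,z,np.hypot(*q),np.degrees(np.arctan2(q[1],q[0])))
cv2.imwrite("pics/w9c.png",np.hstack([cv2.imread("pics/w8.png")[0:260,140:530],im[0:260,140:530]]))
E
```

```text
False 44.0333 [-3.9  0.2 16.1] [ 562.51 -129.74   95.75]
45.65 [ 0.26492789 -0.1707039  -0.39797059]
8 [  33   30   44   45 1532] 108 94.90810253786042 -99.49151006577716
8 [  33   30   44   45 1532] 96 96.70359946840269 -99.4064873682335
9 [  35   26   41   44 1383] 108 93.14311238528501 -99.25098159253098
9 [  35   26   41   44 1383] 96 94.80991237782943 -99.15447882198126
```

View pics/w9c.png

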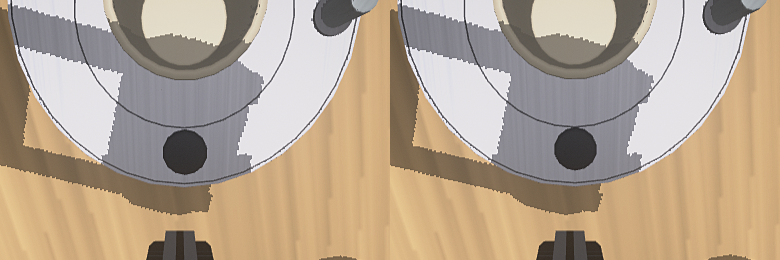

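The right half shows the knob lower, shrunk from 44 to 41 px wide and shifted. At z = 96 its radius works out to 94.8 mm against 95 mm nominal, and the disc angle is unchanged. I'll retract and take a last top view before handing in.

```bash
python3 - <<'E'
from h import *
env.move_joints([-1.269,0.15,1.437,0,1.554,-0.134])
im=env.get_image("top")[:,:,::-1]; s=env.state(); print(s["time_s"])
cv2.imwrite("pics/top9.png",im)
a=cv2.imread("pics/top0.png",0); b=cv2.cvtColor(im,cv2.COLOR_BGR2GRAY)
for n,(u,v,r) in dict(c2=(262,92,20),c3=(312,84,20),c4=(364,94,20),c5=(421,87,22),bowl=(436,148,22),pot=(327,186,17)).items():
    t=a[v-r:v+r,u-r:u+r]; w=b[v-r-8:v+r+8,u-r-8:u+r+8]
    _,q,_,l=cv2.minMaxLoc(cv2.matchTemplate(w,t,cv2.TM_CCOEFF_NORMED)); print(n,round(q,3),l[0]-8,l[1]-8)
cv2.imwrite("pics/c9.png",cv2.resize(im[130:250,255:400],None,fx=5,fy=5,interpolation=cv2.INTER_CUBIC))
E
```

```text
47.4833
c2 0.998 0 0
c3 0.999 0 0
c4 0.998 0 0
c5 0.999 0 0
bowl 0.996 0 0
pot 0.986 1 -1
```

View pics/c9.png

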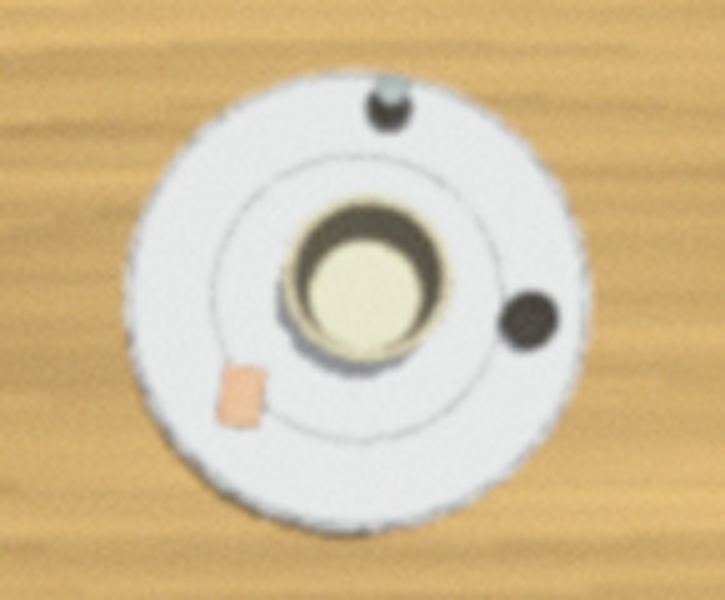

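The last view shows the pot upright in the middle, the tile on the disc at (240,397), the post at (392,90) and the pressed knob at (528,320). The neighbours I compared have not moved, so I'm handing in.

```bash
python3 -c "
from plant import env
print(env.hand_in(), env.state()['time_s'])"
```

```text
the job is handed in; nothing more can be done
the job is handed in; nothing more can be done
```

The wheel is in its next stop, about 0.735 rad anticlockwise of where it stood, and the lock knob is fully down. I handed the job in at about 47.5 s of the 67 s allowed.

**Pushing:** I pushed the post with shut fingers. The force peaked at about 10 N at the first bump. I did not recognise the stop in time and pushed about 0.08 rad past it. That took the disc part-way up the far bump, with a peak of about 12 N, but not over it. I then backed off and pushed the post gently clockwise from its other side, up to 8.4 N. That resistance and the far bump's put the stop's centre at about 0.735 rad.

**Locking:** The knob went past the 4 mm mark and came up hard at z = 95.8 mm against the 96 mm expected, with 16 N at the end.

**Last checks that agreed:**
- The pot is upright and within about one pixel (about 3 mm) of where it started.
- The tile is lying on the disc.
- The bowl and the four shelf cups I compared in the final top view had not moved. The tumbler, slip jar, rib, brush and loop tool were last compared at 33.6 s, before the clockwise test and locking.

**What disagreed:**
- I never saw the disc visibly spring ahead of the finger; it stayed where I left it after each of the first three pushes.
- The disc angle before locking read 0.706 rad from the post and 0.756 rad from the knob. That spread is wider than the 0.02 rad the lock allows, so the full 12 mm of knob travel is my main evidence that the wheel is in the stop.
- A strict reading of "no further" could count the short overshoot and the return against me.

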